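Tip the cap screws into the V-trough

TASK

One of the two small metal tipping trays holds two steel cap screws. Lift that tray by its grip, tip it mouth-down, towards the robot, close above the sloping V-trough so that both screws drop in and slide into line along its fold, then set the empty tray upright on the bench beside the trough and let go.

Things in the scene. Friction and masses are not known exactly. Their poses are not given: they have to be found in the camera images.
- tray_grip (a point): Centre of the grip bar (12 thick in x, 40 long in y, 24 high) on a stem, on the aluminium tray with the screws (x 44, y 120, 0.22 kg); 74 above its underside. x: from the open long side (mouth) to the back wall; z up. Mouth lip 22 along -x, 63 below the point; foot 20 along -x, 74 below. Floor climbs 10 degrees to the mouth: level, the screws stay; mouth 30 degrees down, they roll out. All mm.
- vee: Fixed V-trough of slick steel, 90 degree V, 200 mm long, lying left-right. Origin: middle of the fold (inner crease), 58 mm above the bench. x: along the fold, 15 degrees uphill, to the robot's left; open upper end +100 mm, stop plate -100. y: level, towards the robot. z: square to the fold, up. Wall edges: near y = z = 57 mm; far y = -42, z = 42. Screws in it slide to the stop.
- screw_1_mid (a point): Middle of one plain steel socket cap screw, 45 mm long over all, lying along the tray's y in its +y bay, 32 mm from the tray's middle: head 16 mm across and 10 mm long, shank 10 mm across, 25 g. z is its length, from head to tip.
- screw_2_mid (a point): Middle of the other cap screw, the same in size and axes, lying in the tray's -y bay.
Things that resemble listed ones, but are neither listed nor needed, are in the scene too. Leave any yellow look-alike of the part that bears tray_grip alone.

How it is judged:
By the outcome, as a careful person would: the job done as asked, in the order asked, and still so for the second after the job is handed in, with the robot touching nothing.
It also fails if it takes over 54 s, if anything falls off the work surface, if the arm or the gripper's body presses on something with over 40 N, if the wrist force passes 120 N, or if a joint passes its speed limit or range.

ROBOT

A 6-joint arm with a two-finger parallel gripper is mounted at the origin on a cart in front of the work surface, level with it; the furniture and walls round the work are solid. World frame = base frame: x ahead of the robot, y to its left, z up, the work surface at z = 0. Lengths are in m, angles in rad, forces in N, time in s.
With the tool pointing down it reaches from about 0.275 to 0.875 m from the base axis. Payload 12.5 kg.
Tool frame: the origin (TCP) lies at the very end of the fingers, on their centre line; the grasp point (between the pads) lies 19 mm behind it; z points along the fingers, y is the line along which they close (so a half turn about z gives the same grasp; the last joint's range is limited). The gripper opens to 85 mm and grips with 20 to 120 N. Pads are 22 mm wide; open, the fingers measure 114 mm over their backs; the gripper's body (76 mm by 85 mm) begins 54 mm behind the grasp point. The pads swing forward as they close: fully open they stand 13 mm farther back than shut.
Start: joints at [1.184, 0.351, 1.652, -0, 1.139, -0.085], TCP at [0.163, 0.525, 0.198] pointing down, gripper open.
Joint ranges: [-2.75, 2.75], [-0.79, 2.1], [0.01, 2.65], [-1.57, 4.71], [0.07, 3.14], [-2.87, 2.87]. Speed limits (rad/s): [2.22, 2.22, 2.79, 3.14, 3.14, 3.14].

INTERFACE

Orientations are given as a rotation vector (axis times angle).
In Python, from station import ctrl, imaging, ticket gives the robot as it stands.
- The arm moves only by the tool apply_moves, never from a script. Its argument "steps" is a list that holds one entry, the list of rows, each a list of 7 numbers: the turn, a rotation vector about the tool's x, y, z in rad, then the shift along the tool's x, y, z in m, then the finger opening in m, from 0 to 0.0854. A call has 1 to 8 rows; each row shifts and turns the commanded pose from where the row before left it, along the tool's axes as they then stand; what a row does not reach is not made up. A row lasts 1/8 s, in which the tool goes at most 62.5 mm and 10.7 degrees, less where a joint would pass 70% of its speed; a pose out of reach is approached as far as the arm can. A call with a gripper value outside its range is refused whole. The fingers move at their own pace and stop on an object; "grip_force" is the grip in N (left out, the last holds). Time passes only in rows, so rows that do not move let the fingers close. It gives the time, the measured TCP pose, the force, the opening and the grip force at its end, in the units of the state.
- ctrl.state(): the state, without advancing time (a new reading comes with each control period).
- imaging.grab_frame(name): name is "scene" or "top"; returns (picture, depth): 384x512x3 uint8, blue, green, red; 384x512 float32, m along the optical axis (not along the pixel's ray), 0 where there is no reading.
- imaging.camera_info(name): a dict with "fx", "fy", "cx", "cy" (pixels), "world_to_cam" (4x4, takes a point from world to camera coordinates). Camera axes: x right, y up, looking along -z (the intrinsics and any distortion apply to the point x, -y, -z); pixel columns grow to the right and rows downward; lengths in m; the calibration is good to about 2 mm. A picture is of the moment at which its call begins. camera_info takes no time and is no camera call.
- ticket.close_job(): hands the job in; it is judged then, once.
The state is a dict: "t": time; "qpos": joint angles; "qd": joint speeds; "tau": joint torques, N m; "ee_pos": TCP position; "tcp_rot": TCP orientation; "wrist_force": force on the tool from outside, world axes, zero at the start; "wrist_torque": the same for the moment, N m; "finger_gap": finger opening in m; "grasp_force": force on a finger pad.
Only numpy, scipy, OpenCV 4.12 (cv2) and the standard library are available. Lean on these libraries where they do the work, as an engineer would, in place of code of your own. Each camera call takes 0.05 s, during which the arm holds its last target. There are 200 camera calls.

## Working session

There is one attempt and no reset: what is moved stays moved. The work goes in short steps, Python scripts to look and compute and a tool call to move; the robot and the scene stay as the last step left them, time stands still between calls to the robot, and variables do not carry over. Pictures are saved under pics/ and viewed, at most 10 in all, crops included, and the job is handed in when it is done.

Besides the shell and the picture viewer there is one more tool, called as name([rows], argument=value, ...), one row to a line, values as JSON. apply_moves: Moves the arm, as the interface text tells. Its arguments: {"type":"object","properties":{"steps":{"type":"array"},"grip_force":{"type":"number"}},"required":["steps"]}

```bash
mkdir -p pics; ls
cat > h.py <<'E'
import numpy as np, cv2, sys
sys.path.insert(0,'.')
from station import ctrl, imaging, ticket
def look(name):
    im,d=imaging.grab_frame(name); return im,d,imaging.camera_info(name)
def cloud(d,ci):
    v,u=np.mgrid[0:d.shape[0],0:d.shape[1]]
    x=(u-ci['cx'])/ci['fx']*d; y=(v-ci['cy'])/ci['fy']*d
    P=np.stack([x,-y,-d,np.ones_like(d)],-1)
    return (P@np.linalg.inv(np.array(ci['world_to_cam'])).T)[...,:3]
E
python3 - <<'E'
from h import *
for n in('scene','top'):
    im,d,ci=look(n); np.savez(f'{n}0.npz',im=im,d=d); print(n,ci)
    cv2.imwrite(f'pics/{n}0.png',cv2.resize(im,(800,600)))
print(ctrl.state())
E
```

```text
pics
scene {'fx': 367.28638769166315, 'fy': 367.28638769166315, 'cx': 250.20339464521547, 'cy': 188.19005851327844, 'world_to_cam': array([[ 6.49636575e-01, -7.60244781e-01,  4.39985800e-04,
        -3.61601516e-01],
       [ 3.53287607e-01,  3.02400060e-01,  8.85292082e-01,
        -2.71162202e-01],
       [-6.73171737e-01, -5.74962674e-01,  4.65035199e-01,
        -6.50539903e-01],
       [ 0.00000000e+00,  0.00000000e+00,  0.00000000e+00,
         1.00000000e+00]])}
top {'fx': 474.40102775094135, 'fy': 474.40102775094135, 'cx': 259.1589645697596, 'cy': 191.76326394666248, 'world_to_cam': array([[ 0.02642497, -0.99961254, -0.00874641,  0.01103576],
       [ 0.9936251 ,  0.02530546,  0.10985802, -0.55673263],
       [-0.10959413, -0.01159365,  0.99390881, -1.3012689 ],
       [ 0.        ,  0.        ,  0.        ,  1.        ]])}
{'t': 0.1, 'qpos': array([ 1.18439858e+00,  3.51216247e-01,  1.65234601e+00, -2.06661106e-05,
        1.13905537e+00, -8.46045981e-02]), 'qd': array([ 0.00017797, -0.00372794,  0.00024707, -0.0015129 , -0.00020534,
        0.00193719]), 'tau': array([ 4.66776510e-04, -5.06838191e+01, -2.91875142e+01, -3.46025195e-05,
        2.63207257e-03, -3.89311282e-06]), 'ee_pos': array([0.16334234, 0.52485534, 0.19779905]), 'tcp_rot': array([-4.72211886e-01, -3.10567704e+00,  1.57236250e-03]), 'wrist_force': array([0.70032946, 0.43454271, 0.46474418]), 'wrist_torque': array([-0.01752031,  0.04286922, -0.05170227]), 'grasp_force': 0.0, 'finger_gap': 0.08530425863145165}
```

View pics/scene0.png

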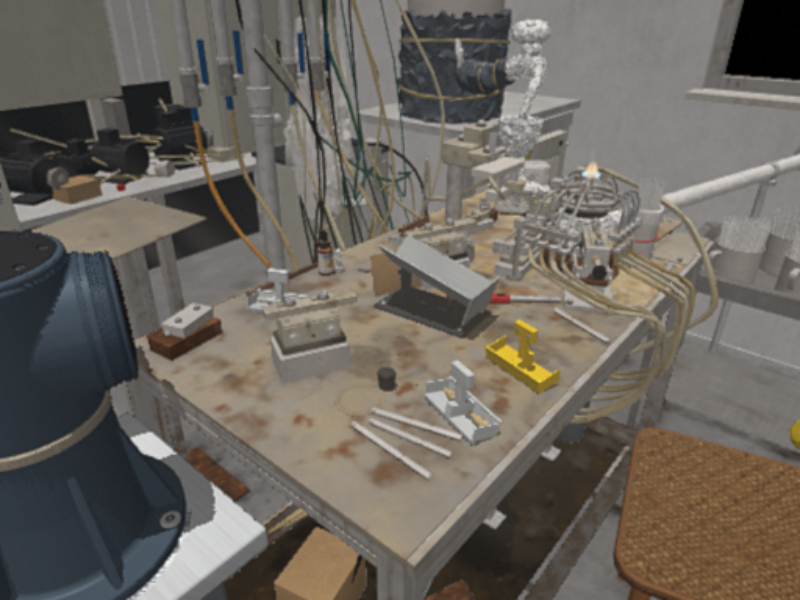

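View pics/top0.png

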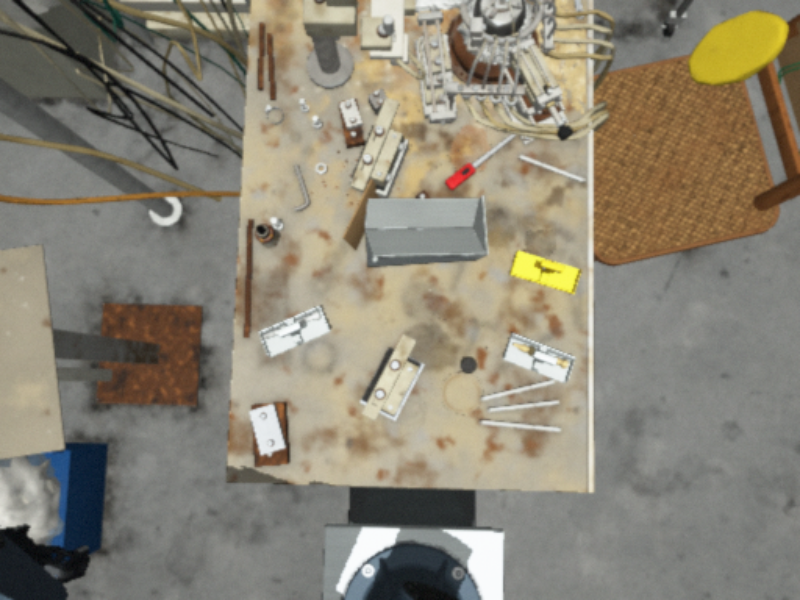

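Scene view: the V-trough is at about (440,285), the yellow look-alike at (520,360), and an aluminium tray that seems to hold screws at (460,405). In the top view the tray with screws is at (540,357), a second tray at (295,330), and the trough at (425,230). I'll zoom in and measure.

Run:
```python
from h import *
t=np.load('top0.npz'); s=np.load('scene0.npz')
def crop(im,x0,y0,w,h): return cv2.resize(im[y0:y0+h,x0:x0+w],(400,300),interpolation=cv2.INTER_CUBIC)
# 800x600 coords -> *0.64
A=crop(t['im'],310,202,72,54);B=crop(t['im'],154,185,72,54);C=crop(t['im'],224,115,96,72);D=crop(s['im'],256,220,80,60)
cv2.imwrite('pics/m1.png',np.vstack([np.hstack([A,B]),np.hstack([C,D])]))
P=cloud(t['d'],imaging.camera_info('top'))
for nm,(x0,y0,w,h) in dict(A=(310,202,72,54),B=(154,185,72,54),C=(224,115,96,72)).items():
    Q=P[y0:y0+h,x0:x0+w].reshape(-1,3); Q=Q[np.isfinite(Q).all(1)]
    H=Q[(Q[:,2]>.008)&(Q[:,2]<.3)]
    r=cv2.minAreaRect((H[:,:2]*1000).astype(np.float32)); print(nm,len(H),r,H.min(0),H.max(0),'bench',np.median(Q[Q[:,2]<.008],0))
    G=H[H[:,2]>.055]; 
    if nm!='C': print(' grip',len(G),cv2.minAreaRect((G[:,:2]*1000).astype(np.float32)),G.max(0),G.mean(0))
```

```text
A 758 ((463.148681640625, -199.1390380859375), (146.98800659179688, 166.78245544433594), 4.626543045043945) [ 0.38383099 -0.28707901  0.00800269] [ 0.53436255 -0.12145876  0.09161531] bench [ 0.46714556 -0.22419028  0.00092864]
 grip 80 ((458.2684020996094, -217.1317901611328), (40.77242660522461, 12.591360092163086), 70.15435028076172) [ 0.46960341 -0.19764442  0.09161531] [ 0.45789701 -0.21587049  0.08369787]
B 790 ((501.89178466796875, 221.4000244140625), (142.4791259765625, 193.54379272460938), 1.6391866207122803) [0.4294339  0.12620336 0.00801633] [0.57373603 0.31814332 0.09147993] bench [0.4940308  0.21602483 0.00132941]
 grip 89 ((494.64801025390625, 222.47494506835938), (13.190296173095703, 39.4819221496582), 26.57414436340332) [0.50721018 0.24111028 0.09147993] [0.49433574 0.2216088  0.08344261]
C 3590 ((680.3319702148438, -7.809906005859375), (204.72821044921875, 271.18499755859375), 3.673015832901001) [ 0.57499657 -0.14441555  0.00800889] [0.78467392 0.1306797  0.14147948] bench [ 0.62647809 -0.02707212  0.00152909]
```

View pics/m1.png

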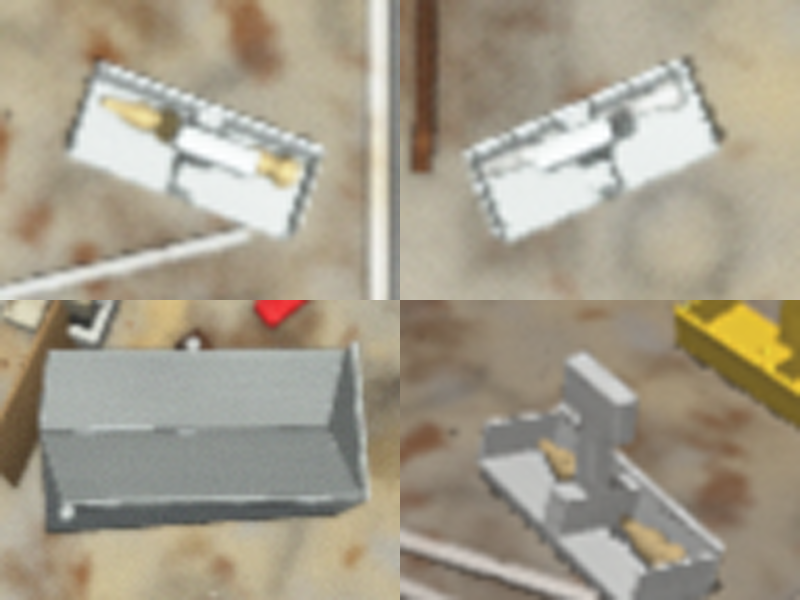

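The right-hand tray (top left crop) holds brass, tapered pieces, so they are not steel cap screws. The left-hand tray B (top right crop) seems to hold steel pieces. I'll check B from the scene view and enlarge it more.

Run:
```python
from h import *
t=np.load('top0.npz'); s=np.load('scene0.npz')
ci=imaging.camera_info('scene'); p=np.array(ci['world_to_cam'])@[.495,.222,.06,1]
u=ci['cx']+ci['fx']*p[0]/-p[2]; v=ci['cy']-ci['fy']*p[1]/-p[2]; print(u,v)
def crop(im,x0,y0,w,h): return cv2.resize(im[y0:y0+h,x0:x0+w],(400,400),interpolation=cv2.INTER_CUBIC)
u,v=int(u),int(v)
S=crop(s['im'],u-30,v-30,60,60);T=crop(t['im'],164,190,50,50)
T=np.clip((T.astype(float)-90)*1.5,0,255).astype(np.uint8)
cv2.imwrite('pics/m2.png',np.hstack([S,T]))
# B tray geometry
P=cloud(t['d'],imaging.camera_info('top'));im=t['im']
hsv=cv2.cvtColor(im,cv2.COLOR_BGR2HSV)
def rect(x0,y0,w,h):
    m=np.zeros(im.shape[:2],bool); m[y0:y0+h,x0:x0+w]=1
    m&=(P[...,2]>.06)&(P[...,2]<.095)
    return m
m=rect(154,185,72,54); Q=P[m]
top=Q[Q[:,2]>.08]; r=cv2.minAreaRect((top[:,:2]*1000).astype(np.float32)); print('bar',len(top),r,np.median(top[:,2]))
m=np.zeros(im.shape[:2],bool); m[185:239,154:226]=1
m&=(P[...,2]>.010)&(P[...,2]<.055)
n,l,st,c=cv2.connectedComponentsWithStats(m.astype(np.uint8)); print(st,c)
k=1+np.argmax(st[1:,4]); Q=P[l==k]; print(cv2.minAreaRect((Q[:,:2]*1000).astype(np.float32)),Q.min(0),Q.max(0))
# vee: fold line
for u in range(240,308,6):
    col=P[118:172,u]; i=np.where((col[:,2]>.03))[0]
    print(u,[ (np.round(col[j]*1000).astype(int)).tolist() for j in i[::6]])
```

```text
179.4310374014808 180.06619446480119
bar 71 ((495.1912841796875, 222.7466583251953), (11.975469589233398, 39.4819221496582), 26.57414436340332) 0.0867630504000938
[[     0      0    512    384 196040]
 [   156    185      5     31     98]
 [   213    191      1      1      1]
 [   164    195      1      1      1]
 [   165    195     47     33    460]
 [   200    206      1      1      1]
 [   199    209      1      1      1]
 [   172    218      3      4      5]
 [   174    235      1      1      1]] [[255.70982453 191.4484697 ]
 [158.10204082 200.36734694]
 [213.         191.        ]
 [164.         195.        ]
 [188.43695652 211.09782609]
 [200.         206.        ]
 [199.         209.        ]
 [173.         219.4       ]
 [174.         235.        ]]
((496.3733215332031, 223.46630859375), (49.72773361206055, 120.51126861572266), 24.853740692138672) [0.45144536 0.15998091 0.01001597] [0.5431856  0.28813362 0.04880423]
240 [[758, 84, 64], [746, 84, 45], [711, 80, 117], [699, 80, 97], [685, 81, 85], [668, 80, 89], [648, 78, 107], [628, 77, 129]]
246 [[758, 67, 63], [745, 67, 48],
[... 472 characters left out ...]
, -1, 68], [686, -1, 66], [667, -2, 76], [646, -2, 97], [626, -2, 118]]
276 [[727, -16, 96], [714, -17, 81], [699, -18, 71], [685, -18, 59], [666, -18, 71], [643, -18, 100]]
282 [[728, -33, 92], [714, -33, 79], [701, -34, 67], [688, -35, 47], [666, -35, 72], [646, -34, 89]]
288 [[728, -49, 93], [716, -50, 74], [702, -51, 60], [689, -52, 43], [667, -51, 67], [646, -51, 90]]
294 [[730, -66, 86], [719, -67, 65], [704, -68, 53], [691, -69, 37], [670, -69, 56], [647, -67, 87]]
300 [[734, -83, 75], [718, -84, 68], [705, -85, 51], [688, -86, 37], [665, -84, 67], [646, -84, 82]]
306 [[733, -99, 79], [718, -100, 73], [704, -101, 61], [687, -101, 59], [671, -102, 55], [649, -100, 79], [638, -103, 50]]
```

View pics/m2.png

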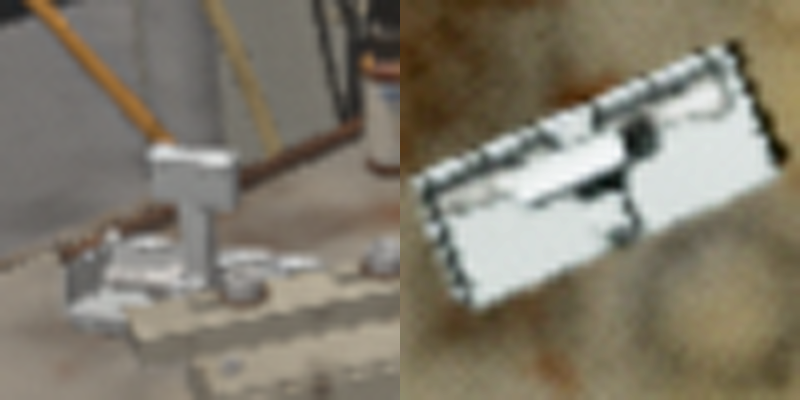

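Tray B does hold the two silvery screws: in the right crop they lie at about (475,195) and (695,100), along its back wall, with the mouth towards the robot. Next I'll fit the trough planes and plan the approach to B.

```bash
cat >> h.py <<'E'
from scipy.spatial.transform import Rotation as R
def plan(p0,r0,p1,r1,n,op):
    """rows from pose 0 to pose 1 in n equal steps (world-straight), tool-frame increments"""
    R0,R1=R.from_rotvec(r0),R.from_rotvec(r1); w=(R0.inv()*R1).as_rotvec()/n
    p0,p1=np.array(p0),np.array(p1)
    rows=[]
    for k in range(n):
        Rk=R0*R.from_rotvec(w*k)
        s=Rk.inv().apply((p1-p0)/n); rows.append([round(float(x),4) for x in np.r_[w,s]]+[op])
    print(rows)
def down(yaw): # tool down, tool y at angle yaw
    x=np.array([-np.sin(yaw),np.cos(yaw),0]); y=np.array([np.cos(yaw),np.sin(yaw),0]); return R.from_matrix(np.c_[x,y,[0,0,-1]])
E
python3 - <<'E'
from h import *
t=np.load('top0.npz');P=cloud(t['d'],imaging.camera_info('top'))
Q=P[115:175,236:312].reshape(-1,3); Q=Q[(Q[:,2]>.035)&(abs(Q[:,1])<.09)]
def plane(Q):
    c=np.median(Q,0)
    for _ in range(6):
        c=Q.mean(0); n=np.linalg.svd(Q-c,full_matrices=False)[2][2]; n*=np.sign(n[2]); Q=Q[abs((Q-c)@n)<.006]
    return n,c,len(Q)
fx=.683-.065*Q[:,1]
far=Q[(Q[:,0]>fx+.008)&(Q[:,0]<fx+.038)]; near=Q[(Q[:,0]<fx-.008)&(Q[:,0]>fx-.052)&(Q[:,2]>.04)]
n1,c1,k1=plane(far);n2,c2,k2=plane(near);print(n1,c1,k1,n2,c2,k2,'ang',np.degrees(np.arccos(n1@n2)))
d=np.cross(n1,n2);d/=np.linalg.norm(d);d*=np.sign(d[1])
for y in(-.08,0,.08):
    A=np.array([n1,n2,[0,1,0]]);print(np.linalg.solve(A,[n1@c1,n2@c2,y]))
print('dir',d,'slope',np.degrees(np.arcsin(d[2])),'yaw',np.degrees(np.arctan2(-d[0],d[1])))
s=ctrl.state();plan(s['ee_pos'],s['tcp_rot'],[.495,.2225,.17],down(np.radians(25)).as_rotvec(),8,.085)
E
```

```text
[-0.69724488 -0.24715339  0.67287798] [0.70590881 0.00128397 0.08222544] 861 [ 0.72221038 -0.11785267  0.68155918] [0.6528838  0.00070616 0.09097965] 845 ang 90.9066655653934
[ 0.6908636  -0.08        0.03677915]
[0.68344357 0.         0.05847505]
[0.67602354 0.08       0.08017095]
dir [-0.08916036  0.96129347  0.26070156] slope 15.111694053953697 yaw 5.29904631526478
[[-0.0001, 0.0, 0.1041, -0.0508, -0.0238, 0.0035, 0.085], [-0.0001, 0.0, 0.1041, -0.053, -0.0184, 0.0035, 0.085], [-0.0001, 0.0, 0.1041, -0.0546, -0.0127, 0.0035, 0.085], [-0.0001, 0.0, 0.1041, -0.0557, -0.007, 0.0035, 0.085], [-0.0001, 0.0, 0.1041, -0.0561, -0.0012, 0.0035, 0.085], [-0.0001, 0.0, 0.1041, -0.0559, 0.0047, 0.0035, 0.085], [-0.0001, 0.0, 0.1041, -0.0551, 0.0104, 0.0035, 0.085], [-0.0001, 0.0, 0.1041, -0.0537, 0.0161, 0.0035, 0.085]]
```

apply_moves([
  [[0,0,0.104,-0.051,-0.024,0.0035,0.085],[0,0,0.104,-0.053,-0.0185,0.0035,0.085],[0,0,0.104,-0.0545,-0.0125,0.0035,0.085],[0,0,0.104,-0.0555,-0.007,0.0035,0.085],[0,0,0.104,-0.056,-0.001,0.0035,0.085],[0,0,0.104,-0.056,0.0045,0.0035,0.085],[0,0,0.104,-0.055,0.0105,0.0035,0.085],[0,0,0.104,-0.0535,0.016,0.0035,0.085]],
], grip_force=60)

```text
t: 1.1
ee_pos: [0.496, 0.2217, 0.17]
tcp_rot: [-1.692, -2.647, 0.0]
wrist_force: [0.6, 1.0, 0.3]
finger_gap: 0.0853
grasp_force: 0.0
```

Run:
```python
from h import *
s=ctrl.state(); np.save('q1.npy',np.r_[s['qpos'],s['ee_pos'],s['tcp_rot']]); print(s['qpos'],R.from_rotvec(s['tcp_rot']).as_matrix())
```

```text
[ 3.34558568e-01  3.70112587e-01  1.69916048e+00  4.17497905e-05
  1.07254692e+00 -9.89402005e-02] [[-4.20030389e-01  9.07510012e-01 -2.26769281e-04]
 [ 9.07510038e-01  4.20030391e-01 -4.00043587e-05]
 [ 5.89456338e-05 -2.22598445e-04 -9.99999973e-01]]
```

apply_moves([
  [[0,0,0,0,0,0.05,0.085],[0,0,0,0,0,0.045,0.085],[0,0,0,0,0,0.02,0.085],[0,0,0,0,0,0,0.085]],
])

```text
t: 1.6
ee_pos: [0.4939, 0.2228, 0.0539]
tcp_rot: [-1.686, -2.648, 0.004]
wrist_force: [0.7, 0.9, 0.5]
finger_gap: 0.0852
grasp_force: 0.0
```

Run:
```python
from h import *
s=ctrl.state(); np.save('q2.npy',np.r_[s['qpos'],s['ee_pos'],s['tcp_rot']]); print(s['qpos'],s['ee_pos'],s['wrist_force'])
im,d,ci=look('scene'); cv2.imwrite('pics/s2.png',cv2.resize(im[90:270,60:300],(800,600),interpolation=cv2.INTER_CUBIC))
from scipy.optimize import least_squares
D=[np.r_[0.3512,1.6523,1.1391,np.hypot(.16334,.52486),.1978]]
for f in('q1','q2'):
    a=np.load(f+'.npy'); D.append(np.r_[a[1],a[2],a[4],np.hypot(a[6],a[7]),a[8]])
D=np.array(D)
def res(v):
    a,h,L2,L3,e,L6=v; q2,q3,q5=D[:,0],D[:,1],D[:,2]
    A=q2+q3; r=a+L2*np.sin(q2)+L3*np.sin(A)+e*np.cos(A)+L6*np.sin(A+q5)-D[:,3]
    z=h+L2*np.cos(q2)+L3*np.cos(A)-e*np.sin(A)+L6*np.cos(A+q5)-D[:,4]
    return np.r_[r,z,1e-3*(v-[.1,.4,.4,.4,0,.3])]
o=least_squares(res,[.1,.4,.4,.4,0,.3]);print(o.x,o.fun[:6])
```

```text
[ 3.37778553e-01  5.31266234e-01  1.78555071e+00  1.80675331e-06
  8.28109822e-01 -9.91330272e-02] [0.49386865 0.2227515  0.05390101] [0.74764743 0.93198927 0.46308912]
[0.00175004 0.32428517 0.48978278 0.43759027 0.04163171 0.3650833 ] [-6.66499500e-06  8.51722104e-06 -1.75388319e-06  6.90140144e-07
 -1.53084315e-06  9.16430971e-07]
```

View pics/s2.png

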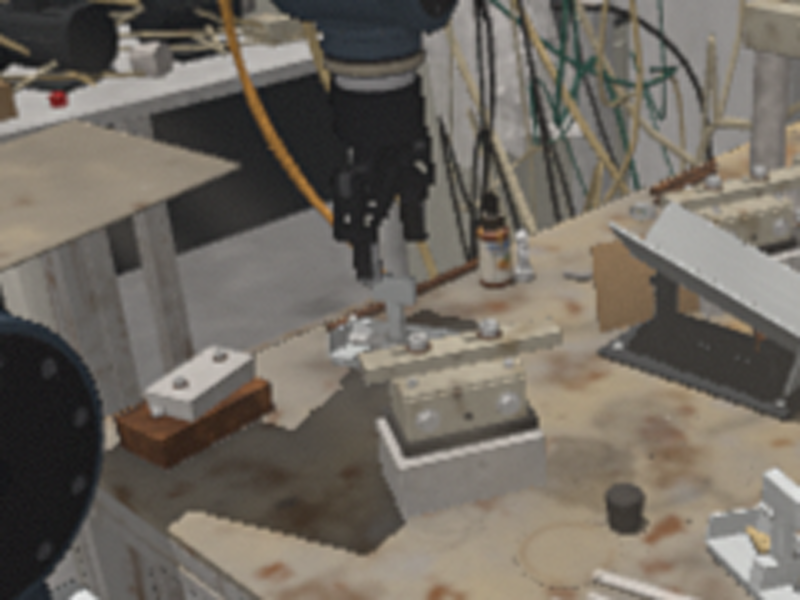

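Run:
```python
from h import *
ci=imaging.camera_info('scene')
def pr(w):
    p=np.array(ci['world_to_cam'])@np.r_[w,1]; u=ci['cx']+ci['fx']*p[0]/-p[2]; v=ci['cy']-ci['fy']*p[1]/-p[2]; return (round((u-60)*800/240),round((v-90)*600/180))
s=ctrl.state();e=s['ee_pos'];y=R.from_rotvec(s['tcp_rot']).as_matrix()[:,1]
print('tcp',pr(e),'near tip',pr(e-y*.042+[0,0,.013]),'far tip',pr(e+y*.042+[0,0,.013]),'bar top',pr([.495,.2225,.086]))
im,d,ci=look('scene');P=cloud(d,ci)
for (u,v) in [(365,270),(390,282),(410,300),(395,320),(415,215),(350,230)]:
    print((u,v),P[int(90+v*.3),int(60+u*.3)].round(3))
im,d,ci=look('top'); cv2.imwrite('pics/t2.png',cv2.resize(im[150:260,130:250],(655,600),interpolation=cv2.INTER_CUBIC))
```

```text
tcp (398, 305) near tip (375, 312) far tip (416, 272) bar top (395, 273)
(365, 270) [0.447 0.201 0.113]
(390, 282) [0.488 0.222 0.082]
(410, 300) [0.494 0.203 0.067]
(395, 320) [0.487 0.221 0.044]
(415, 215) [0.532 0.237 0.127]
(350, 230) [0.43  0.189 0.158]
```

View pics/t2.png

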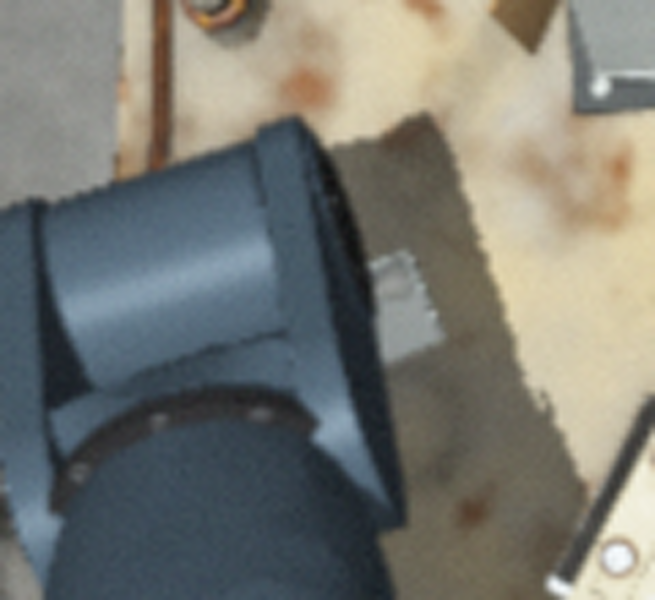

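Run:
```python
from h import *
im,d,ci=look('scene');P=cloud(d,ci);s=ctrl.state();e=s['ee_pos'];M=R.from_rotvec(s['tcp_rot']).as_matrix()
L=(P-e)@M  # tool coords
for v in range(150,200,2):
    print(v,[ (int(1000*L[v,u,0]),int(1000*L[v,u,1]),int(1000*L[v,u,2])) for u in range(164,188,3)])
```

```text
150 [(0, -68, -124), (-11, -73, -127), (339, 585, 164), (-10, -39, -114), (-17, -35, -113), (239, 481, 113), (3, 42, -81), (-6, 42, -82)]
152 [(-1, -71, -120), (-9, -69, -120), (-2, -42, -108), (-11, -42, -109), (-18, -37, -108), (300, 599, 176), (2, 39, -76), (-5, 42, -75)]
154 [(1299, 2210, 939), (-10, -73, -116), (-13, -63, -112), (-11, -41, -103), (-15, -32, -100), (300, 597, 185), (3, 40, -69), (-7, 37, -71)]
156 [(1280, 2171, 943), (-10, -74, -110), (-12, -62, -106), (-12, -45, -99), (315, 594, 196), (302, 598, 196), (4, 41, -62), (-6, 39, -64)]
158 [(2, -68, -101), (-8, -71, -103), (-12, -64, -101), (-14, -49, -95), (311, 584, 202), (305, 603, 209), (5, 40, -56), (-3, 42, -56)]
160 [(1, -71, -96), (-9, -74, -99), (-15, -69, -98), (-11, -47, -88), (313, 586, 213), (305, 601, 219), (6, 43, -48), (-6, 36, -52)]
162 [(1, -73, -92), (-8, -74, -93), (-8, -58, -86), (-10, -46, -81), (318, 592, 227), (307, 602, 230), (542, 1096, 467), (208, 467, 161)]
164 [(1176, 1972, 933), (1, -58, -79), (-7, -57, -80), (-12, -49, -77), (318, 591, 237), (303, 593, 236), (545, 1100, 483), (513, 1078,
[... 1551 characters left out ...]
), (-2, -10, 17), (3, 19, 34), (-6, 19, 32)]
190 [(59, 7, 42), (52, 13, 44), (38, 7, 39), (34, 19, 45), (18, 8, 37), (-2, -13, 22), (-2, 6, 33), (-98, -163, -67)]
192 [(59, 7, 49), (49, 7, 48), (36, 2, 43), (27, 4, 43), (3, -21, 26), (-2, -14, 29), (-4, 1, 37), (-102, -173, -68)]
194 [(54, -2, 50), (47, 3, 52), (41, 10, 55), (31, 10, 54), (3, -22, 32), (-83, -168, -57), (-92, -169, -59), (-102, -172, -62)]
196 [(46, -18, 47), (-60, -186, -57), (-66, -181, -55), (-74, -181, -57), (-81, -179, -57), (-85, -173, -54), (-90, -166, -51), (-103, -177, -59)]
198 [(42, -26, 49), (32, -26, 48), (-72, -193, -57), (-79, -191, -57), (-86, -190, -58), (-92, -187, -57), (-98, -183, -56), (-104, -178, -54)]
```

The near fingertip shows about 30 mm farther back than the nominal pose predicts. I'll close gently and see whether the fingers stop on the bar.

apply_moves([
  [[0,0,0,0,0,0,0.005],[0,0,0,0,0,0,0.005],[0,0,0,0,0,0,0.005],[0,0,0,0,0,0,0.005],[0,0,0,0,0,0,0.005],[0,0,0,0,0,0,0.005],[0,0,0,0,0,0,0.005],[0,0,0,0,0,0,0.005]],
], grip_force=40)

```text
t: 2.8
ee_pos: [0.4949, 0.2232, 0.0553]
tcp_rot: [1.687, 2.65, 0.0]
wrist_force: [-0.4, -0.3, -0.9]
finger_gap: 0.005
grasp_force: 0.0
```

Run:
```python
from h import *
im,d,ci=look('scene');P=cloud(d,ci);s=ctrl.state();e=s['ee_pos'];M=R.from_rotvec(s['tcp_rot']).as_matrix();print(s['finger_gap'],s['grasp_force'],e,s['wrist_force'])
L=(P-e)@M
for v in range(156,190,3):
    print(v,[ (int(1000*L[v,u,0]),int(1000*L[v,u,1]),int(1000*L[v,u,2])) for u in range(164,188,3)])
cv2.imwrite('pics/s3.png',cv2.resize(im[130:210,130:230],(750,600),interpolation=cv2.INTER_CUBIC))
```

```text
0.004643978337643559 0.0 [0.49489035 0.2231656  0.05529303] [-0.02835344 -0.01784677 -0.17733614]
156 [(1271, 2159, 931), (3, -48, -100), (-6, -50, -102), (-13, -47, -101), (3, 1, -79), (-11, -8, -86), (-12, 7, -79), (512, 1087, 414)]
159 [(276, 410, 128), (9, -40, -87), (1, -37, -87), (-8, -40, -89), (-12, -30, -85), (-13, -13, -79), (543, 1104, 445), (213, 480, 150)]
162 [(271, 399, 138), (1164, 2014, 923), (663, 1163, 505), (4, -17, -69), (-6, -19, -71), (-9, -7, -66), (-10, 8, -60), (213, 479, 164)]
165 [(1164, 1952, 927), (263, 407, 154), (1018, 1801, 845), (6, -15, -58), (-2, -15, -60), (-10, -11, -58), (-11, 4, -52), (514, 1080, 474)]
168 [(1146, 1913, 939), (1109, 1903, 930), (248, 403, 164), (12, -6, -45), (-2, -16, -51), (-7, -8, -48), (-11, 2, -43), (519, 1087, 498)]
171 [(1111, 1847, 936), (-461, -879, -487), (1055, 1856, 933), (237, 405, 178), (-1, -16, -41), (-7, -9, -39), (303, 619, 282), (526, 1096, 525)]
174 [(1082, 1789, 936), (1056, 1797, 936), (1034, 1811, 940), (13, -8, -26), (2, -10, -28), (-5, -7, -28), (-14, -7, -29), (525, 1092, 544)]
177 [(1060, 1745, 942), (1025, 1736, 934), (1006, 1756, 940), (14, -8, -16), (5, -6, -16), (-6, -11, -20), (-14, -7, -19), (39, 118, 46)]
180 [(1024, 1678, 935), (1005, 1696, 941), (754, 1297, 717), (15, -7, -6), (4, -10, -8), (-4, -8, -9), (-13, -8, -10), (38, 114, 55)]
183 [(775, 1244, 718), (76, 61, 45), (66, 62, 44), (61, 73, 49), (6, -8, 1), (-4, -12, -1), (39, 93, 56), (30, 96, 56)]
186 [(74, 38, 44), (52, 18, 31), (42, 17, 30), (32, 19, 29), (49, 69, 56), (-461, -879, -487), (32, 78, 58), (20, 75, 55)]
189 [(61, 13, 40), (53, 17, 41), (44, 19, 41), (32, 16, 38), (22, 17, 37), (-1, -8, 20), (0, 14, 32), (-7, 17, 33)]
```

View pics/s3.png

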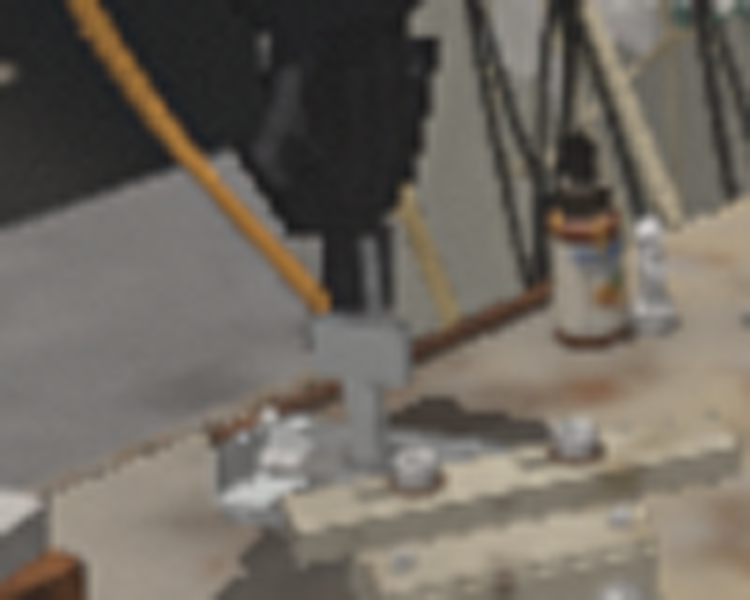

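The picture shows the closed fingers ending just above the bar top, at about (360,310). The real fingertips are therefore about 30 mm short of the reported TCP. I'll open, go down 31 mm and close again.

apply_moves([
  [[0,0,0,0,0,-0.01,0.085],[0,0,0,0,0,0,0.085],[0,0,0,0,0,0,0.085],[0,0,0,0,0,0,0.085],[0,0,0,0,0,0.015,0.085],[0,0,0,0,0,0.015,0.085],[0,0,0,0,0,0.01,0.085],[0,0,0,0,0,0,0.085]],
])

```text
t: 3.85
ee_pos: [0.4943, 0.2229, 0.0242]
tcp_rot: [-1.686, -2.649, 0.002]
wrist_force: [0.6, -0.7, -0.4]
finger_gap: 0.085
grasp_force: 0.0
```

apply_moves([
  [[0,0,0,0,0,0,0.005],[0,0,0,0,0,0,0.005],[0,0,0,0,0,0,0.005],[0,0,0,0,0,0,0.005],[0,0,0,0,0,0,0.005],[0,0,0,0,0,0,0.005],[0,0,0,0,0,0,0.005],[0,0,0,0,0,0,0.005]],
], grip_force=60)

```text
t: 4.85
ee_pos: [0.4951, 0.2232, 0.0256]
tcp_rot: [1.687, 2.65, 0.001]
wrist_force: [-1.0, 0.0, 5.5]
finger_gap: 0.011
grasp_force: 59.2
```

Gripped at 11 mm gap and 59 N. I'll lift with a slight mouth-up tilt.

apply_moves([
  [[0,0,0,0,0,-0.01,0.005],[0,0,0,0,0,-0.015,0.005],[0,0,0,0,0,-0.02,0.005],[0.03,0,0,0,0,-0.025,0.005],[0.03,0,0,0,0,-0.025,0.005],[0.03,0,0,0,0,-0.025,0.005],[0.03,0,0,0,0,-0.02,0.005],[0,0,0,0,0,0,0.005]],
], grip_force=70)

```text
t: 5.85
ee_pos: [0.4995, 0.2252, 0.1667]
tcp_rot: [-1.652, -2.594, 0.152]
wrist_force: [-0.3, 0.5, -3.6]
finger_gap: 0.0109
grasp_force: 68.2
```

Run:
```python
from h import *
s=ctrl.state(); np.save('q3.npy',np.r_[s['qpos'],s['ee_pos'],s['tcp_rot']]); print(s['qpos'],s['ee_pos'],s['tcp_rot'],s['wrist_force'],s['finger_gap'])
from scipy.optimize import least_squares
D=[np.r_[0.35121625,1.65234601,1.13905537,np.hypot(.16334234,.52485534),.19779905]]
for f in('q1','q2','q3'):
    a=np.load(f+'.npy'); D.append(np.r_[a[1],a[2],a[4],np.hypot(a[6],a[7]),a[8]])
D=np.array(D)
def res(v):
    a,h,L2,L3,e,L6=v; q2,q3,q5=D[:,0],D[:,1],D[:,2]
    A=q2+q3; r=a+L2*np.sin(q2)+L3*np.sin(A)+e*np.cos(A)+L6*np.sin(A+q5)-D[:,3]
    z=h+L2*np.cos(q2)+L3*np.cos(A)-e*np.sin(A)+L6*np.cos(A+q5)-D[:,4]
    return np.r_[r,z,1e-3*(v-[.1,.4,.4,.4,0,.3])]
o=least_squares(res,[.1,.4,.4,.4,0,.3]);print(o.x,o.fun[:8])
im,d,ci=look('scene');P=cloud(d,ci);e=s['ee_pos'];M=R.from_rotvec(s['tcp_rot']).as_matrix();L=(P-e)@M
m=(abs(L[...,0])<.075)&(abs(L[...,1])<.03)&(L[...,2]>-.06)&(L[...,2]<.06)
v,u=np.where(m);print(v.min(),v.max(),u.min(),u.max()); G=L[m]; print('bar-ish top z',np.percentile(G[:,2],[2,50,98]))
cv2.imwrite('pics/s4.png',cv2.resize(im[80:200,110:270],(800,600),interpolation=cv2.INTER_CUBIC))
```

```text
[ 0.34468182  0.44487973  1.59967351 -0.01178311  1.21326147 -0.08759894] [0.49945951 0.2252249  0.16673836] [-1.65150952 -2.59439506  0.15182743] [-0.33687996  0.50226206 -3.55208312] 0.010905500633501848
[0.00207703 0.26082855 0.48688778 0.43770259 0.04039014 0.29996666] [ 4.75435013e-06 -4.62760956e-06  8.40282834e-07 -8.69306909e-07
 -3.01812650e-06 -3.69134514e-06  1.74857476e-07  6.67314083e-06]
124 158 154 199
bar-ish top z [-0.05775207  0.00883943  0.02464064]
```

View pics/s4.png

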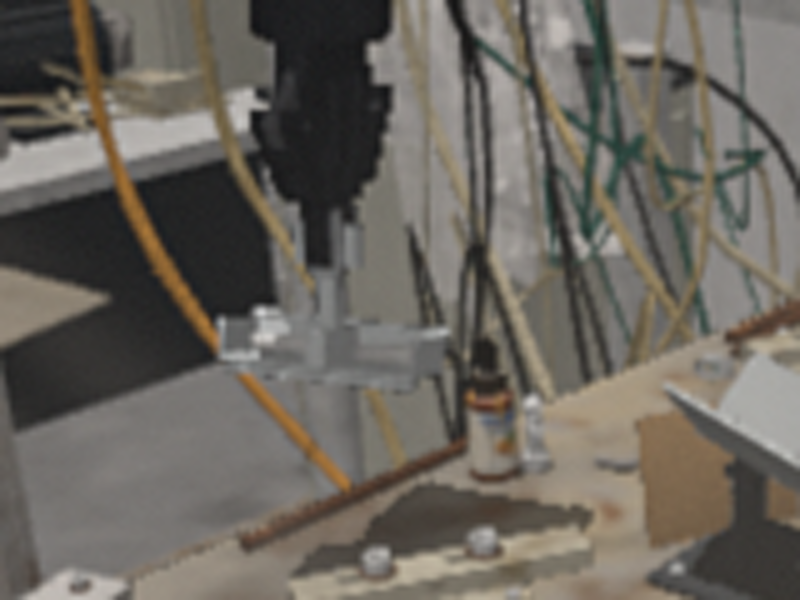

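The tray hangs level and still holds its load, and the arm model fits to microns. Now I'll check that the pour poses can be reached in that model.

```bash
cat >> h.py <<'E'
from scipy.optimize import least_squares
K=(0.002077,.260829,.486888,.437703,.04039,.299967); OFF=.050
def fk(q):
    a,h,L2,L3,e,L6=K; A=q[1]+q[2]
    w=np.array([a+L2*np.sin(q[1])+L3*np.sin(A)+e*np.cos(A),0,h+L2*np.cos(q[1])+L3*np.cos(A)-e*np.sin(A)])
    Z=R.from_euler('z',q[0]); M=Z*R.from_euler('y',A)*R.from_euler('z',q[3])*R.from_euler('y',q[4])*R.from_euler('z',q[5]+np.pi/2)
    return Z.apply(w)+L6*M.as_matrix()[:,2],M
lo=np.array([-2.75,-.79,.01,-1.57,.07,-2.87]);hi=np.array([2.75,2.1,2.65,4.71,3.14,2.87])
def ik(p,M,q0):
    f=lambda q:(lambda P,N:np.r_[P-p,.3*(M.inv()*N).as_rotvec()])(*fk(q))
    o=least_squares(f,np.clip(q0,lo+1e-3,hi-1e-3),bounds=(lo,hi)); return o.x,np.linalg.norm(o.fun)
yv,sl=np.radians(4.5),np.radians(15)
O=np.array([.6835,-.002,.058])
vx=np.array([-np.sin(yv)*np.cos(sl),np.cos(yv)*np.cos(sl),np.sin(sl)]);vy=np.array([-np.cos(yv),-np.sin(yv),0]);vz=np.cross(vx,vy)
def trayR(th,roll=True):
    X,Y,Z=(vx,vy,vz) if roll else (np.array([-np.sin(yv),np.cos(yv),0]),vy,np.array([0,0,1.]))
    tx=-np.cos(th)*Y+np.sin(th)*Z; tz=np.cross(tx,X); return tx,X,tz
def pour(th,c=.01,yl=-.005,h=.040,roll=True):
    tx,ty,tz=trayR(th,roll); lip=O+c*vx+yl*vy+h*vz; g=lip+.022*tx+.063*tz
    return g-OFF*tz, R.from_matrix(np.c_[ty,tx,-tz])
E
python3 - <<'E'
from h import *
a=np.load('q3.npy');p,M=fk(a[:6]);print(p-a[6:9],(M.inv()*R.from_rotvec(a[9:])).as_rotvec())
for roll in(True,False):
  for q4 in(0,np.pi):
    for th in(0,10,20,30,40,50,60):
      best=min((ik(*pour(np.radians(th),roll=roll,h=.04 if roll else .06),np.array([a[0]*0,q2,1.9,q4+d,q5,d2+(np.pi if q4 else 0)*0])) for q2 in(.4,.8) for d in(-.6,.6) for q5 in(.2,.6) for d2 in(-2.5,0,2.5)),key=lambda r:r[1])
      print(roll,round(q4),th,best[0].round(2),round(best[1],4))
E
```

```text
[ 1.73342310e-02 -4.32069277e-02  2.42783893e-05] [-2.22044605e-16  2.15105711e-16 -3.46944695e-16]
True 0 0 [-0.11  0.76  1.23  0.27  1.22 -0.29] 0.0
True 0 10 [-0.13  0.66  1.4   0.35  0.98 -0.37] 0.0
True 0 20 [-0.14  0.59  1.57  0.48  0.74 -0.49] 0.0
True 0 30 [-0.15  0.53  1.72  0.73  0.52 -0.74] 0.0
True 0 40 [-0.16  0.51  1.86  1.28  0.37 -1.28] 0.0
True 0 50 [-0.16  0.52  1.98  2.07  0.4  -2.07] 0.0
True 0 60 [-0.16  0.57  2.07  2.54  0.62 -2.53] 0.0
True 3 0 [-0.11  0.76  1.23  0.27  1.22 -0.29] 0.0
True 3 10 [-0.13  0.66  1.4   0.35  0.98 -0.37] 0.0
True 3 20 [-0.14  0.59  1.57  0.48  0.74 -0.49] 0.0
True 3 30 [-0.15  0.53  1.72  0.73  0.52 -0.74] 0.0
True 3 40 [-0.16  0.51  1.86  1.28  0.37 -1.28] 0.0
True 3 50 [-0.16  0.52  1.98  2.07  0.4  -2.07] 0.0
True 3 60 [-0.16  0.57  2.07  2.54  0.62 -2.53] 0.0
False 0 0 [-0.01  0.71  1.24 -0.    1.19 -0.09] 0.0
False 0 10 [-0.02  0.61  1.42  0.02  0.94 -0.1 ] 0.0
False 0 20 [-0.02  0.53  1.58  0.06  0.68 -0.14] 0.0
False 0 30 [-0.03  0.48  1.73  0.14  0.42 -0.22] 0.0
False 0 40 [-0.04  0.45  1.87  0.55  0.15 -0.64] 0.0
False 0 50 [-0.05  0.45  1.99  2.61  0.2  -2.7 ] 0.0
False 0 60 [-0.09  0.49  2.08  2.75  0.48 -2.87] 0.0115
False 3 0 [-0.01  0.71  1.24 -0.    1.19 -0.09] 0.0
False 3 10 [-0.02  0.61  1.42  0.02  0.94 -0.1 ] 0.0
False 3 20 [-0.02  0.53  1.58  0.06  0.68 -0.14] 0.0
False 3 30 [-0.03  0.48  1.73  0.14  0.42 -0.22] 0.0
False 3 40 [-0.04  0.45  1.87  0.55  0.15 -0.64] 0.0
False 3 50 [-0.05  0.45  1.99  2.61  0.2  -2.7 ] 0.0
False 3 60 [-0.09  0.49  2.08  2.75  0.48 -2.87] 0.0115
```

```bash
sed -i 's/^K=.*/K=(0.0,.260829,.486888,.437703,.04039,.299967); OFF=.050/; s/    w=np.array(\[a+L2/    w=np.array([a+L2/; s/+e\*np.cos(A),0,h+/+e*np.cos(A),.0465,h+/' h.py
python3 - <<'E'
from h import *
for f in('q1','q2','q3'):
    a=np.load(f+'.npy');p,M=fk(a[:6]);print((p-a[6:9]).round(4))
q=ik(*pour(0),np.array([-.1,.76,1.23,.27,1.22,-.29]))[0]
for th in range(0,61,5):
    q2,e=ik(*pour(np.radians(th)),q); print(th,q2.round(2),round(abs(q2-q)[3:].max(),2),round(e,4),pour(np.radians(th))[0].round(3)); q=q2
s=ctrl.state(); 
print('carry'); p1,M1=pour(0,h=.075); print(p1)
plan(s['ee_pos'],s['tcp_rot'],p1,M1.as_rotvec(),16,.005)
E
```

```text
[-0.0001 -0.     -0.    ]
[-0.0001 -0.      0.    ]
[-0.0003 -0.0001  0.    ]
0 [-0.18  0.76  1.22  0.27  1.24 -0.35] 0.0 0.0 [ 0.711 -0.004  0.112]
5 [-0.19  0.71  1.31  0.31  1.12 -0.39] 0.12 0.0 [ 0.71  -0.005  0.114]
10 [-0.2   0.66  1.4   0.35  1.   -0.43] 0.12 0.0 [ 0.708 -0.005  0.115]
15 [-0.21  0.62  1.49  0.42  0.89 -0.49] 0.12 0.0 [ 0.707 -0.006  0.117]
20 [-0.22  0.59  1.57  0.5   0.77 -0.57] 0.11 0.0 [ 0.705 -0.006  0.118]
25 [-0.23  0.56  1.65  0.6   0.67 -0.68] 0.11 0.0 [ 0.703 -0.007  0.12 ]
30 [-0.24  0.54  1.72  0.75  0.57 -0.83] 0.15 0.0 [ 0.702 -0.007  0.121]
35 [-0.24  0.52  1.79  0.97  0.48 -1.04] 0.21 0.0 [ 0.7   -0.007  0.122]
40 [-0.25  0.51  1.86  1.26  0.43 -1.33] 0.29 0.0 [ 0.697 -0.008  0.123]
45 [-0.26  0.51  1.92  1.61  0.42 -1.68] 0.35 0.0 [ 0.695 -0.008  0.123]
50 [-0.26  0.52  1.98  1.94  0.46 -2.01] 0.33 0.0 [ 0.693 -0.008  0.124]
55 [-0.26  0.54  2.03  2.21  0.54 -2.27] 0.26 0.0 [ 0.691 -0.009  0.124]
60 [-0.26  0.57  2.08  2.4   0.65 -2.46] 0.19 0.0 [ 0.689 -0.009  0.124]
carry
[ 0.7114459  -0.01295799  0.14558966]
[[-0.0102, 0.0175, 0.0213, -0.01
[... 217 characters left out ...]
5, 0.0213, -0.0185, 0.0075, -0.0005, 0.005], [-0.0102, 0.0175, 0.0213, -0.0184, 0.0079, -0.0007, 0.005], [-0.0102, 0.0175, 0.0213, -0.0182, 0.0083, -0.001, 0.005], [-0.0102, 0.0175, 0.0213, -0.018, 0.0087, -0.0012, 0.005], [-0.0102, 0.0175, 0.0213, -0.0178, 0.0091, -0.0014, 0.005], [-0.0102, 0.0175, 0.0213, -0.0175, 0.0094, -0.0016, 0.005], [-0.0102, 0.0175, 0.0213, -0.0173, 0.0098, -0.0018, 0.005], [-0.0102, 0.0175, 0.0213, -0.0171, 0.0102, -0.002, 0.005], [-0.0102, 0.0175, 0.0213, -0.0168, 0.0106, -0.0022, 0.005], [-0.0102, 0.0175, 0.0213, -0.0165, 0.011, -0.0024, 0.005], [-0.0102, 0.0175, 0.0213, -0.0162, 0.0114, -0.0026, 0.005], [-0.0102, 0.0175, 0.0213, -0.0159, 0.0117, -0.0028, 0.005]]
```

Run:
```python
from h import *
s=ctrl.state(); p0=s['ee_pos']+[0,0,.05]
p1,M1=pour(0,h=.14); print(p1)
plan(p0,s['tcp_rot'],p1,M1.as_rotvec(),14,.005)
print(R.from_rotvec(s['tcp_rot']).inv().apply([0,0,.025]))
```

```text
[ 0.71276584 -0.02972936  0.20837484]
[[-0.0117, 0.02, 0.0243, -0.023, 0.0062, -0.0002, 0.005], [-0.0117, 0.02, 0.0243, -0.0228, 0.0067, -0.0006, 0.005], [-0.0117, 0.02, 0.0243, -0.0226, 0.0073, -0.001, 0.005], [-0.0117, 0.02, 0.0243, -0.0224, 0.0079, -0.0013, 0.005], [-0.0117, 0.02, 0.0243, -0.0222, 0.0084, -0.0017, 0.005], [-0.0117, 0.02, 0.0243, -0.0219, 0.009, -0.002, 0.005], [-0.0117, 0.02, 0.0243, -0.0216, 0.0095, -0.0024, 0.005], [-0.0117, 0.02, 0.0243, -0.0214, 0.0101, -0.0027, 0.005], [-0.0117, 0.02, 0.0243, -0.021, 0.0106, -0.003, 0.005], [-0.0117, 0.02, 0.0243, -0.0207, 0.0112, -0.0033, 0.005], [-0.0117, 0.02, 0.0243, -0.0204, 0.0117, -0.0035, 0.005], [-0.0117, 0.02, 0.0243, -0.02, 0.0123, -0.0038, 0.005], [-0.0117, 0.02, 0.0243, -0.0196, 0.0128, -0.0041, 0.005], [-0.0117, 0.02, 0.0243, -0.0192, 0.0133, -0.0043, 0.005]]
[-2.79584571e-06 -2.95643137e-03 -2.48245746e-02]
```

apply_moves([
  [[0,0,0,0,-0.003,-0.025,0.005],[0,0,0,0,-0.003,-0.025,0.005],[-0.0117,0.02,0.0243,-0.023,0.006,0,0.005],[-0.0117,0.02,0.0243,-0.023,0.0065,-0.0005,0.005],[-0.0117,0.02,0.0243,-0.0225,0.0075,-0.001,0.005],[-0.0117,0.02,0.0243,-0.0225,0.008,-0.0015,0.005],[-0.0117,0.02,0.0243,-0.022,0.0085,-0.0015,0.005],[-0.0117,0.02,0.0243,-0.022,0.009,-0.002,0.005]],
])

```text
t: 6.9
ee_pos: [0.5901, 0.1148, 0.2108]
tcp_rot: [-1.813, -2.415, -0.027]
wrist_force: [0.6, 0.1, -2.8]
finger_gap: 0.0111
grasp_force: 68.5
```

apply_moves([
  [[-0.0117,0.02,0.0243,-0.0215,0.0095,-0.0025,0.005],[-0.0117,0.02,0.0243,-0.0215,0.01,-0.0025,0.005],[-0.0117,0.02,0.0243,-0.021,0.0105,-0.003,0.005],[-0.0117,0.02,0.0243,-0.0205,0.011,-0.0035,0.005],[-0.0117,0.02,0.0243,-0.0205,0.0115,-0.0035,0.005],[-0.0117,0.02,0.0243,-0.02,0.0125,-0.004,0.005],[-0.0117,0.02,0.0243,-0.0195,0.013,-0.004,0.005],[-0.0117,0.02,0.0243,-0.019,0.0135,-0.0045,0.005]],
])

```text
t: 7.9
ee_pos: [0.7125, -0.0302, 0.2071]
tcp_rot: [-1.994, -2.155, -0.26]
wrist_force: [0.2, -0.3, -1.9]
finger_gap: 0.0107
grasp_force: 68.5
```

Run:
```python
from h import *
s=ctrl.state(); p1,M1=pour(0,h=.14);print(s['ee_pos'],p1,(R.from_rotvec(s['tcp_rot']).inv()*M1).as_rotvec(),s['finger_gap'],s['wrist_force'])
im,d,ci=look('scene');P=cloud(d,ci)
# tray in its own frame: grip expected at tcp-OFF*toolz ; tray axes
M=R.from_rotvec(s['tcp_rot']).as_matrix(); g=s['ee_pos']-OFF*M[:,2]
T=(P-g)@np.c_[M[:,1],M[:,0],-M[:,2]]
m=(abs(T[...,0])<.04)&(abs(T[...,1])<.075)&(T[...,2]<-.03)&(T[...,2]>-.095)
G=T[m]; print(len(G),G.min(0),G.max(0)); fr=G[G[:,0]<-.012]; print('front z pct',np.percentile(fr[:,2],[2,20,50,80]),'x',np.percentile(G[:,0],[2,10]),'y',np.percentile(G[:,1],[1,99]))
v,u=np.where(m);print(u.min(),u.max(),v.min(),v.max())
cv2.imwrite('pics/s5.png',cv2.resize(im[70:230,170:370],(750,600),interpolation=cv2.INTER_CUBIC))
```

```text
[ 0.71254827 -0.03016437  0.20708031] [ 0.71276584 -0.02972936  0.20837484] [-0.00235987 -0.00052856 -0.0012901 ] 0.010668382740234551 [ 0.2233295  -0.33673243 -1.91995449]
697 [-0.02705978 -0.06037544 -0.0776847 ] [ 0.02673222  0.0611722  -0.03020589]
front z pct [-0.07622339 -0.07234151 -0.06736505 -0.06000128] x [-0.02341839 -0.02169369] y [-0.05978219  0.05943187]
272 317 122 151
```

View pics/s5.png

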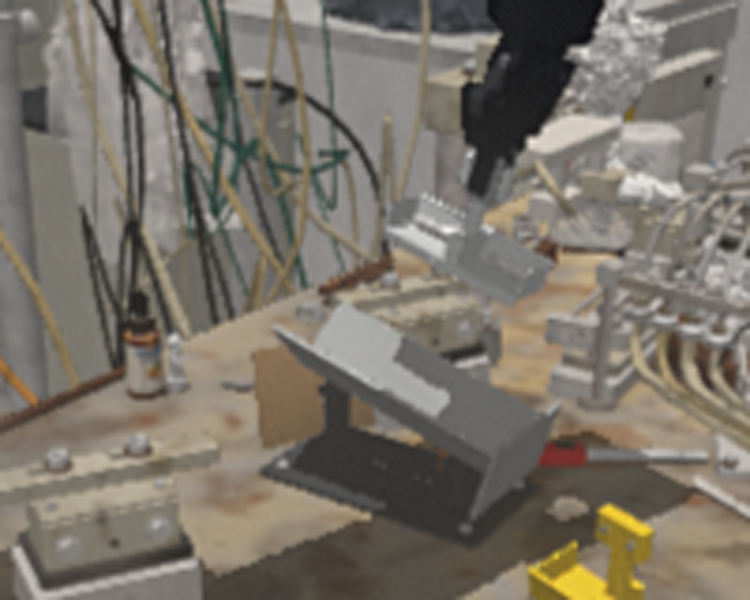

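The tray sits parallel to the fold and above it, at about (470,245), and the cloud matches its expected frame to about 2 mm. Next I'll tip it in place.

```bash
cat > pl.py <<'E'
from h import *
s=ctrl.state(); p,r=s['ee_pos'],s['tcp_rot']
W=[(5,.105),(10,.07),(20,.06),(30,.052),(42,.048),(55,.045)]
for (th,h),n in zip(W,[3,3,3,3,5,5]):
    p1,M1=pour(np.radians(th),h=h); plan(p,r,p1,M1.as_rotvec(),n,.005); p,r=p1,M1.as_rotvec()
E
python3 pl.py
```

```text
[[-0.0294, -0.0001, -0.0015, 0.0012, -0.0006, 0.0107, 0.005], [-0.0294, -0.0001, -0.0015, 0.0012, -0.0009, 0.0107, 0.005], [-0.0294, -0.0001, -0.0015, 0.0012, -0.0012, 0.0107, 0.005]]
[[-0.0291, 0.0, 0.0, 0.0, -0.0014, 0.011, 0.005], [-0.0291, 0.0, 0.0, 0.0, -0.0017, 0.011, 0.005], [-0.0291, 0.0, 0.0, -0.0, -0.0021, 0.0109, 0.005]]
[[-0.0582, 0.0, 0.0, 0.0, -0.0014, 0.0021, 0.005], [-0.0582, 0.0, 0.0, 0.0, -0.0016, 0.002, 0.005], [-0.0582, 0.0, 0.0, 0.0, -0.0017, 0.0019, 0.005]]
[[-0.0582, -0.0, -0.0, -0.0, -0.0018, 0.0013, 0.005], [-0.0582, -0.0, -0.0, -0.0, -0.0018, 0.0012, 0.005], [-0.0582, -0.0, -0.0, -0.0, -0.0019, 0.0011, 0.005]]
[[-0.0419, -0.0, 0.0, 0.0, -0.001, -0.0002, 0.005], [-0.0419, -0.0, 0.0, 0.0, -0.001, -0.0002, 0.005], [-0.0419, -0.0, 0.0, 0.0, -0.001, -0.0003, 0.005], [-0.0419, -0.0, 0.0, 0.0, -0.001, -0.0003, 0.005], [-0.0419, -0.0, 0.0, 0.0, -0.001, -0.0003, 0.005]]
[[-0.0454, 0.0, 0.0, -0.0, -0.0011, -0.0005, 0.005], [-0.0454, 0.0, 0.0, -0.0, -0.0011, -0.0005, 0.005], [-0.0454, 0.0, 0.0, -0.0, -0.0011, -0.0006, 0.005], [-0.0454, 0.0, 0.0, -0.0, -0.001, -0.0006, 0.005], [-0.0454, 0.0, 0.0, -0.0, -0.001, -0.0007, 0.005]]
```

apply_moves([
  [[-0.029,0,-0.0015,0.001,-0.0005,0.0105,0.005],[-0.029,0,-0.0015,0.001,-0.001,0.0105,0.005],[-0.029,0,-0.0015,0.001,-0.001,0.0105,0.005],[-0.029,0,0,0,-0.0015,0.011,0.005],[-0.029,0,0,0,-0.0015,0.011,0.005],[-0.029,0,0,0,-0.002,0.011,0.005],[0,0,0,0,0,0,0.005]],
])

```text
t: 8.82
ee_pos: [0.7069, -0.0099, 0.1448]
tcp_rot: [-2.077, -2.206, -0.461]
wrist_force: [-0.6, 0.1, -2.4]
finger_gap: 0.0105
grasp_force: 68.6
```

apply_moves([
  [[-0.058,0,0,0,-0.0015,0.002,0.005],[-0.058,0,0,0,-0.0015,0.002,0.005],[-0.058,0,0,0,-0.0015,0.002,0.005],[-0.058,0,0,0,-0.002,0.0015,0.005],[-0.058,0,0,0,-0.002,0.001,0.005],[-0.058,0,0,0,-0.002,0.001,0.005],[-0.042,0,0,0,-0.001,0,0.005],[-0.042,0,0,0,-0.001,0,0.005]],
])

```text
t: 9.82
ee_pos: [0.6994, -0.0075, 0.1339]
tcp_rot: [1.967, 1.97, 0.889]
wrist_force: [0.1, 0.9, -2.2]
finger_gap: 0.0106
grasp_force: 68.6
```

apply_moves([
  [[-0.042,0,0,0,-0.001,0,0.005],[-0.042,0,0,0,-0.001,-0.0005,0.005],[-0.042,0,0,0,-0.001,-0.0005,0.005],[-0.045,0,0,0,-0.001,-0.0005,0.005],[-0.045,0,0,0,-0.001,-0.0005,0.005],[-0.045,0,0,0,-0.001,-0.0005,0.005],[-0.045,0,0,0,-0.001,-0.0005,0.005],[-0.045,0,0,0,-0.001,-0.0005,0.005]],
])

```text
t: 10.82
ee_pos: [0.6914, -0.0076, 0.1312]
tcp_rot: [1.764, 1.674, 1.144]
wrist_force: [0.3, 0.8, -2.7]
finger_gap: 0.0107
grasp_force: 68.7
```

apply_moves([
  [[0,0,0,0,0,0,0.005],[0,0,0,0,0,0,0.005],[0,0,0,0,0,0,0.005],[0,0,0,0,0,0,0.005],[0,0,0,0,0,0,0.005],[0,0,0,0,0,0,0.005]],
])

```text
t: 11.58
ee_pos: [0.6911, -0.0074, 0.1307]
tcp_rot: [1.766, 1.676, 1.143]
wrist_force: [0.5, 0.0, -1.9]
finger_gap: 0.0108
grasp_force: 68.7
```

Run:
```python
from h import *
s=ctrl.state(); p1,M1=pour(np.radians(55),h=.045);print(s['qpos'].round(2),s['ee_pos'],p1,(R.from_rotvec(s['tcp_rot']).inv()*M1).as_rotvec(),s['finger_gap'],s['wrist_force'])
im,d,ci=look('scene')
cv2.imwrite('pics/s6.png',cv2.resize(im[100:220,220:380],(800,600),interpolation=cv2.INTER_CUBIC))
```

```text
[-0.26  0.52  2.02  2.17  0.53 -2.23] [ 0.69105146 -0.0073917   0.13069688] [ 0.69112154 -0.01000846  0.12866455] [-0.00418618 -0.0035356   0.00316492] 0.010786491632013463 [ 0.51011585  0.04991733 -1.85523776]
```

View pics/s6.png

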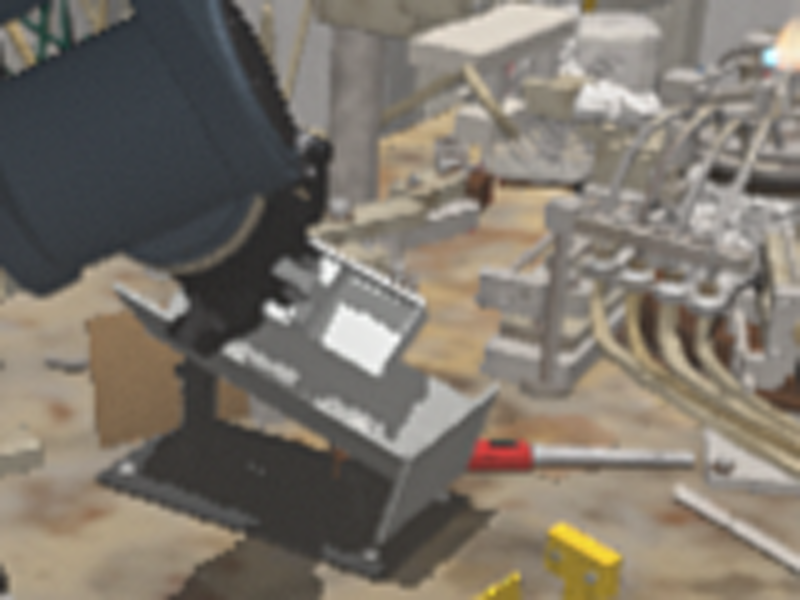

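The right bay is empty, with the tray tipped cleanly above the trough. I've now viewed all 10 pictures, so the remaining checks will be numeric. I'll raise the tray, still tipped, and check the trough and bays.

apply_moves([
  [[0,0,0,0,0.016,-0.0115,0.005],[0,0,0,0,0.016,-0.0115,0.005],[0,0,0,0,0.016,-0.0115,0.005],[0,0,0,0,0.016,-0.0115,0.005],[0,0,0,0,0.016,-0.0115,0.005],[0,0,0,0,0,0,0.005]],
])

```text
t: 12.38
ee_pos: [0.6927, -0.0332, 0.2274]
tcp_rot: [1.764, 1.674, 1.144]
wrist_force: [-0.4, -0.2, -2.6]
finger_gap: 0.0109
grasp_force: 68.7
```

Run:
```python
from h import *
s=ctrl.state();print(s['ee_pos'],s['finger_gap'])
V=np.c_[vx,vy,vz]
def prof(P,tag):
    F=(P-O)@V; m=(abs(F[...,1])<.03)&(F[...,2]<.045)&(F[...,2]>-.02)
    ex=F[...,2]-abs(F[...,1])  # height above V walls
    for a in range(-100,100,10):
        k=m&(F[...,0]*1000>=a)&(F[...,0]*1000<a+10)&(abs(F[...,1])<.012); print(tag,a,k.sum(),(np.percentile(ex[k],[25,50,75])*1000).round(1) if k.sum() else '')
im,d,ci=look('scene');P=cloud(d,ci); prof(P,'scene')
M=R.from_rotvec(s['tcp_rot']).as_matrix(); g=s['ee_pos']-OFF*M[:,2]
T=(P-g)@np.c_[M[:,1],M[:,0],-M[:,2]]
m=(abs(T[...,0])<.022)&(abs(T[...,1])<.055)&(T[...,2]<-.04)&(T[...,2]>-.08)
for y0 in range(-55,55,10):
    k=m&(T[...,1]*1000>=y0)&(T[...,1]*1000<y0+10); 
    # height above the sloping floor: floor z at lip -63, falls 10deg to the back
    f=T[k][:,2]-(-.063-np.tan(np.radians(10))*(T[k][:,0]+.022)); print('bay',y0,k.sum(),(np.percentile(f,[10,50,90])*1000).round(1) if k.sum() else '')
im,d,ci=look('top');prof(cloud(d,ci),'top')
prof(cloud(np.load('top0.npz')['d'],ci),'top-before')
# free spots
P0=cloud(np.load('top0.npz')['d'],ci)
for c in [(.53,.02),(.545,.0),(.54,-.05),(.56,.2),(.6,.2),(.5,.22)]:
    k=(abs(P0[...,0]-c[0])<.045)&(abs(P0[...,1]-c[1])<.08); print(c,k.sum(),np.percentile(P0[k][:,2],[50,95,99.5]).round(4))
```

```text
[ 0.69268743 -0.0331534   0.22736357] 0.010854998003519687
scene -100 32 [ 4.9 15.2 26.6]
scene -90 0 
scene -80 5 [-10.7  -0.7  -0.5]
scene -70 25 [-20.8 -11.3  -1.6]
scene -60 15 [-7.5  0.9  2.3]
scene -50 12 [-0.9  2.1 11.2]
scene -40 9 [1.6 2.4 3.5]
scene -30 7 [0.7 3.1 3.9]
scene -20 9 [1.  3.  3.5]
scene -10 9 [1.2 1.6 3.9]
scene 0 6 [-0.4  0.8  1.2]
scene 10 10 [0.2 2.1 3.2]
scene 20 8 [-1.1  1.9  2.5]
scene 30 10 [0.2 1.4 2.6]
scene 40 11 [-1.9  1.2  4. ]
scene 50 18 [-14.3   0.4   2.2]
scene 60 11 [-7.4 -0.   4.3]
scene 70 12 [-5.5  1.9  3. ]
scene 80 10 [1.1 1.7 6.7]
scene 90 10 [2.6 3.6 4.2]
bay -55 37 [-4.4 -2.6  4.2]
bay -45 61 [-4.8 -2.6  2.3]
bay -35 54 [-4.2 -2.3  3. ]
bay -25 60 [-4.6 -2.2  1.3]
bay -15 80 [-3.6 -0.8 15.3]
bay -5 54 [-1.4 14.9 18.5]
bay 5 5 [-0.8  4.3 13.5]
bay 15 12 [-4.6 -2.8 -1.5]
bay 25 2 [-3.9 -2.7 -1.4]
bay 35 0 
bay 45 0 
top -100 5 [19.5 20.2 26.5]
top -90 0 
top -80 1 [0.1 0.1 0.1]
top -70 0 
top -60 0 
top -50 0 
top -40 8 [1.3 2.4 7.3]
top -30 22 [ 0.   3.  10.7]
top -20 28 [-0.3  3.3 10.2]
top -10 35 [-1.7  0.4  4.8]
top 0 29 [-0.6 -0.1  
[... 480 characters left out ...]
.9 -0.5  0.1]
top-before -30 30 [-0.7  0.1  2.5]
top-before -20 28 [-0.7  0.3  1.7]
top-before -10 28 [-1.1  0.2  1. ]
top-before 0 27 [-0.7  1.2  2.4]
top-before 10 31 [-1.8 -0.1  2.2]
top-before 20 28 [-1.8  0.1  2. ]
top-before 30 30 [-1.6  0.1  1.5]
top-before 40 33 [-1.   0.7  3.2]
top-before 50 29 [-1.   0.5  1.9]
top-before 60 30 [-0.8  1.3  2.6]
top-before 70 33 [-1.   1.3  3.9]
top-before 80 29 [-0.7  1.   3.2]
top-before 90 31 [-0.9  0.8  3. ]
(0.53, 0.02) 1728 [0.0011 0.0059 0.0094]
(0.545, 0.0) 1737 [0.0012 0.0058 0.0083]
(0.54, -0.05) 1744 [0.0011 0.0059 0.0087]
(0.56, 0.2) 1718 [0.0017 0.0162 0.0285]
(0.6, 0.2) 1711 [0.0014 0.0059 0.0082]
(0.5, 0.22) 1746 [0.0044 0.0616 0.089 ]
```

The bays I can see are empty and there is a screw-sized bump in the fold at -40 to -15. I'll untilt along the same smooth path and then carry the tray to the clear bench just in front of the trough.

Run:
```python
from h import *
s=ctrl.state(); p,r=s['ee_pos'],s['tcp_rot']
for th,n in((30,7),(0,5)):
    p1,M1=pour(np.radians(th),h=.145); plan(p,r,p1,M1.as_rotvec(),n,.005); p,r=p1,M1.as_rotvec()
p1=np.array([.54,0,.2]);M1=down(yv); print('x');plan(p,r,p1,M1.as_rotvec(),8,.005)
```

```text
[[0.0617, -0.0004, 0.0005, -0.0005, 0.0007, 0.0015, 0.005], [0.0617, -0.0004, 0.0005, -0.0005, 0.0008, 0.0015, 0.005], [0.0617, -0.0004, 0.0005, -0.0005, 0.0009, 0.0014, 0.005], [0.0617, -0.0004, 0.0005, -0.0005, 0.0009, 0.0014, 0.005], [0.0617, -0.0004, 0.0005, -0.0005, 0.001, 0.0013, 0.005], [0.0617, -0.0004, 0.0005, -0.0005, 0.0011, 0.0013, 0.005], [0.0617, -0.0004, 0.0005, -0.0005, 0.0012, 0.0012, 0.005]]
[[0.1047, -0.0, 0.0, 0.0, 0.0007, 0.0025, 0.005], [0.1047, -0.0, 0.0, 0.0, 0.001, 0.0025, 0.005], [0.1047, -0.0, 0.0, 0.0, 0.0012, 0.0023, 0.005], [0.1047, -0.0, 0.0, 0.0, 0.0015, 0.0022, 0.005], [0.1047, -0.0, 0.0, 0.0, 0.0017, 0.002, 0.005]]
x
[[-0.0, -0.0327, -0.0, 0.0049, -0.0212, 0.003, 0.005], [-0.0, -0.0327, -0.0, 0.005, -0.0212, 0.0029, 0.005], [-0.0, -0.0327, -0.0, 0.0051, -0.0212, 0.0027, 0.005], [-0.0, -0.0327, -0.0, 0.0052, -0.0212, 0.0025, 0.005], [-0.0, -0.0327, -0.0, 0.0053, -0.0212, 0.0024, 0.005], [-0.0, -0.0327, -0.0, 0.0054, -0.0212, 0.0022, 0.005], [-0.0, -0.0327, -0.0, 0.0054, -0.0212, 0.002, 0.005], [-0.0, -0.0327, -0.0, 0.0055, -0.0212, 0.0018, 0.005]]
```

apply_moves([
  [[0.0617,0,0,-0.0005,0.0005,0.0015,0.005],[0.0617,0,0,-0.0005,0.001,0.0015,0.005],[0.0617,0,0,-0.0005,0.001,0.0015,0.005],[0.0617,0,0,-0.0005,0.001,0.0015,0.005],[0.0617,0,0,-0.0005,0.001,0.0015,0.005],[0.0617,0,0,-0.0005,0.001,0.0015,0.005],[0.0617,0,0,-0.0005,0.001,0.001,0.005]],
])

```text
t: 13.35
ee_pos: [0.7035, -0.0337, 0.2208]
tcp_rot: [2.014, 2.042, 0.819]
wrist_force: [-0.2, 0.9, -1.1]
finger_gap: 0.0109
grasp_force: 68.8
```

apply_moves([
  [[0.1047,0,0,0,0.0005,0.0025,0.005],[0.1047,0,0,0,0.001,0.0025,0.005],[0.1047,0,0,0,0.001,0.0025,0.005],[0.1047,0,0,0,0.0015,0.002,0.005],[0.1047,0,0,0,0.0015,0.002,0.005]],
])

```text
t: 13.98
ee_pos: [0.7124, -0.0305, 0.2121]
tcp_rot: [-1.984, -2.161, -0.259]
wrist_force: [-0.1, 0.3, -1.8]
finger_gap: 0.0111
grasp_force: 68.7
```

apply_moves([
  [[0,-0.0327,0,0.005,-0.021,0.003,0.005],[0,-0.0327,0,0.005,-0.021,0.003,0.005],[0,-0.0327,0,0.005,-0.021,0.0025,0.005],[0,-0.0327,0,0.005,-0.021,0.0025,0.005],[0,-0.0327,0,0.0055,-0.021,0.0025,0.005],[0,-0.0327,0,0.0055,-0.021,0.002,0.005],[0,-0.0327,0,0.0055,-0.021,0.002,0.005],[0,-0.0327,0,0.0055,-0.021,0.002,0.005]],
])

```text
t: 14.98
ee_pos: [0.5402, 0.0, 0.1986]
tcp_rot: [-2.124, -2.312, 0.0]
wrist_force: [0.7, 0.6, -2.1]
finger_gap: 0.0109
grasp_force: 69.0
```

```bash
cat > chk.py <<'E'
from h import *
s=ctrl.state();print(s['qpos'].round(2),s['ee_pos'],s['finger_gap'],(R.from_rotvec(s['tcp_rot']).inv()*down(yv)).as_rotvec().round(4))
V=np.c_[vx,vy,vz]
im,d,ci=look('top');P=cloud(d,ci);F=(P-O)@V; ex=F[...,2]-abs(F[...,1])
for a in range(-100,20,6):
    k=(F[...,0]*1000>=a)&(F[...,0]*1000<a+6)&(abs(F[...,1])<.015)&(ex<.03)&(ex>-.02); print(a,k.sum(),(np.percentile(ex[k],[50,80,95])*1000).round(1) if k.sum() else '', 'y',(np.median(F[k&(ex>.006)][:,1])*1000).round(1))
E
python3 chk.py
python3 - <<'E'
from h import *
s=ctrl.state();M=R.from_rotvec(s['tcp_rot']).as_matrix(); g=s['ee_pos']-OFF*M[:,2]
im,d,ci=look('scene');P=cloud(d,ci);T=(P-g)@np.c_[M[:,1],M[:,0],-M[:,2]]
m=(abs(T[...,0])<.02)&(abs(T[...,1])<.058)&(T[...,2]<-.03)&(T[...,2]>-.08)
for y0 in range(-55,55,10):
    k=m&(T[...,1]*1000>=y0)&(T[...,1]*1000<y0+10); 
    f=T[k][:,2]-(-.063-np.tan(np.radians(10))*(T[k][:,0]+.022)); print('bay',y0,k.sum(),(np.percentile(f,[10,50,90])*1000).round(1) if k.sum() else '')
E
```

```text
[-0.09  0.33  1.68  0.    1.13 -0.17] [5.40233522e-01 2.74414661e-05 1.98625143e-01] 0.01087939296045157 [-0.0011 -0.0011  0.0061]
-100 32 [15.4 25.8 28.4] y -0.2
-94 21 [15.8 21.2 23.4] y 1.6
-88 22 [ 4.6 12.6 20.1] y -1.0
-82 21 [ 2.6 14.  16.5] y -0.6
-76 20 [ 3.  11.9 14.6] y 2.0
-70 22 [ 3.9  9.9 14.3] y -0.9
-64 22 [ 2.1  9.4 13.4] y 0.9
-58 20 [ 2.7  7.9 13.4] y 1.7
-52 17 [ 3.6  9.7 14. ] y -1.9
-46 18 [ 9.8 16.1 18.5] y 1.6
-40 25 [ 4.4 13.5 17.9] y 0.4
-34 20 [ 2.5 11.5 14.3] y 1.4
-28 21 [ 5.4  9.9 11.7] y -1.6
-22 17 [ 2.6 10.  12. ] y -1.1
-16 20 [ 2.5 10.4 12.6] y 1.4
-10 20 [ 1.  10.7 12.1] y 1.4
-4 18 [1.3 4.3 5.7] y 0.6
2 18 [0.8 2.7 4.3] y -13.5
8 17 [1.1 2.7 4. ] y nan
14 15 [0.7 2.9 3.7] y nan
bay -55 4 [-6.1 -3.5 -3.2]
bay -45 16 [-9.1 -3.3 -2.8]
bay -35 22 [-7.1 -3.3 -2. ]
bay -25 22 [-4.1 -3.2  0.8]
bay -15 57 [-3.4  2.5 24.1]
bay -5 99 [-0.3 14.7 29.7]
bay 5 6 [-9.   5.2 24.4]
bay 15 11 [-12.1  -3.5  -2.7]
bay 25 11 [-3.8 -2.9 -2.6]
bay 35 21 [-3.8 -3.1 -1.7]
bay 45 18 [-8.5 -3.5 -2.5]
  return _methods._mean(a, axis=axis, dtype=dtype,
  ret = ret.dtype.type(ret / rcount)
```

Both screws are end to end along the fold, from -97 to about -6, with heads at -90 and -46. The tray is empty, so I'll lower it.

apply_moves([
  [[0,0,0,0,0,0.045,0.005],[0,0,0,0,0,0.045,0.005],[0,0,0,0,0,0.04,0.005],[0,0,0,0,0,0.025,0.005],[0,0,0,0,0,0.01,0.005],[0,0,0,0,0,0.004,0.005],[0,0,0,0,0,0.002,0.005],[0,0,0,0,0,0,0.005]],
])

```text
t: 16.08
ee_pos: [0.5424, -0.001, 0.0296]
tcp_rot: [2.126, 2.31, 0.003]
wrist_force: [0.0, 0.5, -2.6]
finger_gap: 0.0106
grasp_force: 68.9
```

apply_moves([
  [[0,0,0,0,0,0.002,0.005],[0,0,0,0,0,0.001,0.005],[0,0,0,0,0,0.0005,0.005],[0,0,0,0,0,0,0.005]],
])

```text
t: 16.58
ee_pos: [0.5421, -0.001, 0.0257]
tcp_rot: [2.126, 2.311, 0.002]
wrist_force: [-0.4, -0.1, 0.2]
finger_gap: 0.0102
grasp_force: 69.4
```

It has just touched the bench, with the weight off the wrist. I'll release and retreat.

apply_moves([
  [[0,0,0,0,0,0,0.03],[0,0,0,0,0,0,0.06],[0,0,0,0,0,0,0.085],[0,0,0,0,0,0,0.085],[0,0,0,0,0,0,0.085],[0,0,0,0,0,0,0.085]],
])

```text
t: 17.32
ee_pos: [0.5417, -0.001, 0.0253]
tcp_rot: [2.127, 2.311, 0.001]
wrist_force: [0.2, -0.4, 0.4]
finger_gap: 0.0851
grasp_force: 0.0
```

apply_moves([
  [[0,0,0,0,0,-0.01,0.085],[0,0,0,0,0,-0.03,0.085],[0,0,0,0,0,-0.05,0.085],[0,0,0,0,0,-0.05,0.085],[0,0,0,0,0,-0.04,0.085],[0,0,0,0.05,-0.02,0,0.085],[0,0,0,0.05,-0.02,0,0.085],[0,0,0,0.05,-0.02,0,0.085]],
])

```text
t: 18.32
ee_pos: [0.4685, 0.1448, 0.2061]
tcp_rot: [2.127, 2.31, 0.003]
wrist_force: [1.2, -0.3, -0.5]
finger_gap: 0.0846
grasp_force: 0.0
```

apply_moves([
  [[0,0,0,0.05,-0.02,0,0.085],[0,0,0,0.05,-0.02,0,0.085],[0,0,0,0.05,-0.02,0,0.085],[0,0,0,0,0,0,0.085],[0,0,0,0,0,0,0.085]],
])

```text
t: 18.95
ee_pos: [0.3973, 0.2878, 0.2055]
tcp_rot: [2.126, 2.311, 0.002]
wrist_force: [0.5, -0.4, 0.0]
finger_gap: 0.0849
grasp_force: 0.0
```

```bash
python3 -W ignore chk.py
python3 - <<'E'
from h import *
im,d,ci=look('top');P=cloud(d,ci)
m=(abs(P[...,0]-.54)<.06)&(abs(P[...,1])<.09)
G=P[m&(P[...,2]>.07)];print('bar',len(G),cv2.minAreaRect((G[:,:2]*1000).astype(np.float32)),np.median(G[:,2]))
G=P[m&(P[...,2]>.009)];print('tray',cv2.minAreaRect((G[:,:2]*1000).astype(np.float32)))
E
```

```text
[ 0.53  0.23  1.79 -0.    1.11  0.45] [0.39726265 0.28782865 0.20551144] 0.08493081232383254 [0.0019 0.0005 0.0051]
-100 35 [16.  26.3 29.1] y -0.4
-94 22 [10.9 15.5 19.7] y 0.2
-88 27 [ 5.8 14.5 18.2] y 1.3
-82 22 [ 2.7 11.  17.5] y 0.8
-76 20 [ 4.2 12.  14.6] y -0.3
-70 22 [ 1.9  8.5 13.8] y -0.6
-64 18 [ 4.6 10.5 12.9] y -1.2
-58 22 [ 3.6  9.5 11.8] y 0.9
-52 17 [ 3.6 11.2 14.2] y -1.0
-46 19 [ 8.2 16.5 20.1] y 0.3
-40 25 [ 4.7 12.2 17.6] y 0.7
-34 22 [ 3.1 10.5 14.5] y 1.0
-28 21 [ 3.8  9.6 12.9] y 1.1
-22 22 [ 2.7  9.7 12. ] y -1.3
-16 24 [ 0.9  8.8 13.5] y 1.8
-10 23 [ 2.1  7.4 10.9] y 0.6
-4 27 [ 0.7  2.6 10.8] y 0.7
2 19 [0.4 2.6 4.7] y nan
8 24 [0.7 2.3 4. ] y nan
14 25 [0.6 3.2 4.3] y -8.8
bar 99 ((516.5096435546875, 5.665424346923828), (38.44615936279297, 79.6568832397461), 80.91840362548828) 0.087542637246115
tray ((533.0001831054688, 17.79498291015625), (154.23397827148438, 108.50493621826172), 80.18944549560547)
```

Run:
```python
from h import *
im,d,ci=look('top');P=cloud(d,ci)
m=(abs(P[...,0]-.542)<.04)&(abs(P[...,1])<.075)
G=P[m&(P[...,2]>.075)&(P[...,2]<.1)];print('bar',len(G),np.median(G,0),cv2.minAreaRect((G[:,:2]*1000).astype(np.float32)))
G=P[m&(P[...,2]>.011)];print('tray',cv2.minAreaRect((G[:,:2]*1000).astype(np.float32)),G[:,2].max())
print(ticket.close_job())
```

```text
bar 73 [0.54545121 0.00091094 0.08613026] ((546.22216796875, 0.7697677612304688), (12.964702606201172, 38.6986198425293), 8.70152473449707)
tray ((548.186279296875, 0.09712600708007812), (50.061607360839844, 120.11984252929688), 4.610909461975098) 0.09362041662649645
the job is handed in; nothing more can be done
None
```

The job is handed in: depth readings show both screws end to end along the trough's fold, against the stop, and the empty tray upright and released on the bench in front of the trough, after about 19 s of the 54 s allowed.

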